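# Set the stock tags on the PCR plate bins

## Robot

A 6-joint arm with a two-finger parallel gripper is mounted at the origin on the work surface. World frame = base frame: x ahead of the robot, y to its left, z up, the work surface at z = 0. Lengths are in mm, angles in degrees, forces in N, time in s.
With the tool pointing down it reaches from about 300 to 850 mm from the base axis. Payload 4.2 kg.
Tool frame: the origin (TCP) lies between the finger pads; the fingertips stand 22 mm ahead of it and the grasp point (between the pads) lies 3 mm ahead of it; z points along the fingers, y is the direction in which the jaws open and shut (so a half turn about z gives the same grasp; the last joint's range is limited). The gripper opens to 91 mm and grips with 3 to 60 N. Pads are 32 mm wide; open, the fingers measure 118 mm over their backs; the gripper's body (76 mm by 178 mm) begins 60 mm behind the grasp point.
Start: joints at [65.604, 18.312, 89.639, -0, 72.044, -1.146], TCP at [226.987, 528.316, 235.976] pointing down, gripper open.
Joint ranges: [-177.97, 177.97], [-48.28, 115.42], [12.27, 149.76], [-77.06, 257.06], [2.81, 150.46], [-146.56, 146.56]. Speed limits (degrees/s): [147.25, 147.25, 180, 180, 180, 180].

## Interface

Orientations are given as [roll, pitch, yaw] about the fixed x, y, z axes, in that order (R = Rz(yaw) Ry(pitch) Rx(roll)).
In Python, from workcell import * gives the robot as it stands.
- The arm moves only by the shell command python3 -m jog 'ROWS' [OPENING] [FORCE]. ROWS is text: rows parted by semicolons, each of 6 numbers parted by spaces: the shift along the tool's x, y, z in units of 0.5 m (1.0 is 0.5 m), then the turn, a rotation vector about the tool's x, y, z in units of pi/2 rad (1.0 is pi/2 rad). A call has 1 to 20 rows; each row is the pose to reach, as a shift and turn from the pose measured when the call began, along the tool's axes at that moment; what a row does not reach only later rows make up. A row lasts 1/12 s, in which the tool goes at most 41.7 mm and 7.16 degrees, less where a joint would pass 70% of its speed; a pose out of reach is approached as far as the arm can. A call with a number of a shift or a turn outside -1 to 1 is refused whole. A call with a gripper value outside its range is refused whole. OPENING is the opening, from -1 (shut) to 1 (fully open), set as the call begins (- or left out, the last holds). The fingers move at their own pace and stop on an object; FORCE is the grip in N (left out, the last holds). Time passes only in rows, so rows that repeat a pose let the fingers close. It gives the time, the measured TCP pose, the force and the opening at its end, in the units of the state.
- state(): the state, without advancing time (a new reading comes with each control period).
- grab_frame(name): name is "side" or "top" or "wrist"; returns the picture (384x512x3 uint8, red, green, blue); there is no depth.
- calibration(name): a dict with "mtx" (3x3 intrinsics, pixels), "rvec" (rotation vector, rad) and "tvec" (3), from world to camera coordinates, as OpenCV has them. Camera axes: x right, y down, z forward; pixel columns grow to the right and rows downward; lengths in mm; the calibration is good to about 2 mm. A picture is of the moment at which its call begins: read the wrist's pose just before it. calibration takes no time and is no camera call; for the wrist camera it gives the pose at the moment of the call.
- job_done(): hands the job in, once; it reports no verdict.
Trained networks look in the newest picture that a camera, given by its name, has taken for a name from the list of things; names that differ only in an ending like _2 or _b are one class to them, and where a whole thing is asked for, a point or a joint stands for the part that bears it (a point fixed in the world has none). Each returns a list of dicts, best first, with "confidence" (0 to 1); they miss things now and then, are a little off and sometimes report something else, mostly with a low value. They report only what shows in the picture. A call takes as long as a camera call. They do not tell look-alikes from the thing itself.
- spot_in(query, camera): "rect" ([left, top, right, bottom] in pixels, round what is visible of it).
- tip_of(query, camera): "location" ([column, row] in pixels: a listed point, or the origin of a listed thing).
The state is a dict: "time_s": time; "qpos": joint angles; "qvel": joint speeds; "effort": joint torques, N m; "ee_pos": TCP position; "ee_rot": TCP orientation; "force": force on the tool from outside, world axes, zero at the start; "torque": the same for the moment, N m; "gripper_width": finger opening in mm.
Only numpy, scipy, OpenCV 4.12 (cv2) and the standard library are available. Lean on these libraries where they do the work, as an engineer would, in place of code of your own. Each camera call takes 0.05 s, during which the arm holds its last target. There are 200 camera calls.

## Task

Set the flip tags in front of the plate bins so that only the full bins (four plates, stacked up to the rim) show the disc face up, their tag leaning back towards the bin, and every other bin shows the bar face up, its tag leaning forward away from the bin. Push each wrong tag over on its hinge gently with a fingertip, without gripping it; do not flip tags that are already right, and leave the plates and everything else on the bench where they are.

Things in the scene. Friction and masses are not known exactly. Their poses are not given: they have to be found in the camera images.
- station: Stock station fixed to the bench: white base board, 310 x 478 x 6 mm, with four like blue-grey bins and a hinged tag in front of each. Origin on the bench under the middle of the row of tags; x points from the tags to the bins, y along the row, z up. Bin and tag centres at y = -168, -56, 56, 168 mm. Bins 102 mm wide, from x = 105 to 247 mm, rim 78 mm above the bench, front wall 40 mm.
- holder_a: Holder of tag a: black foot with two cheeks, 66 mm along the row, 50 mm deep, top 46 mm above the bench, fixed on the board in front of a bin (which bin changes). Origin 6 mm above the bench, under the hinge pin; x points level to its bin, whose centre is 176 mm away, y along the row, z up. The hinge pin lies along y, 16 mm above the origin.
- tag_a (a joint): Hinge of tag a, rad: 0 upright; +0.61 leaning back to its bin on its stop, disc face up; -0.61 leaning forward, away from the bin, on its stop, bar face up. White plate 56 mm wide along the row, 4 mm thick, its free edge rounded, 7 mm thick, 72 mm from the pin; 35 g. It swings freely and falls to the side it leans to. Dark round disc: in stock; dark bar: reorder.
- holder_b: Holder of tag b: black foot with two cheeks, 66 mm along the row, 50 mm deep, top 46 mm above the bench, fixed on the board in front of a bin (which bin changes). Origin 6 mm above the bench, under the hinge pin; x points level to its bin, whose centre is 176 mm away, y along the row, z up. The hinge pin lies along y, 16 mm above the origin.
- tag_b (a joint): Hinge of tag b, rad: 0 upright; +0.61 leaning back to its bin on its stop, disc face up; -0.61 leaning forward, away from the bin, on its stop, bar face up. White plate 56 mm wide along the row, 4 mm thick, its free edge rounded, 7 mm thick, 72 mm from the pin; 35 g. It swings freely and falls to the side it leans to. Dark round disc: in stock; dark bar: reorder.
- holder_c: Holder of tag c: black foot with two cheeks, 66 mm along the row, 50 mm deep, top 46 mm above the bench, fixed on the board in front of a bin (which bin changes). Origin 6 mm above the bench, under the hinge pin; x points level to its bin, whose centre is 176 mm away, y along the row, z up. The hinge pin lies along y, 16 mm above the origin.
- tag_c (a joint): Hinge of tag c, rad: 0 upright; +0.61 leaning back to its bin on its stop, disc face up; -0.61 leaning forward, away from the bin, on its stop, bar face up. White plate 56 mm wide along the row, 4 mm thick, its free edge rounded, 7 mm thick, 72 mm from the pin; 35 g. It swings freely and falls to the side it leans to. Dark round disc: in stock; dark bar: reorder.
- holder_d: Holder of tag d: black foot with two cheeks, 66 mm along the row, 50 mm deep, top 46 mm above the bench, fixed on the board in front of a bin (which bin changes). Origin 6 mm above the bench, under the hinge pin; x points level to its bin, whose centre is 176 mm away, y along the row, z up. The hinge pin lies along y, 16 mm above the origin.
- tag_d (a joint): Hinge of tag d, rad: 0 upright; +0.61 leaning back to its bin on its stop, disc face up; -0.61 leaning forward, away from the bin, on its stop, bar face up. White plate 56 mm wide along the row, 4 mm thick, its free edge rounded, 7 mm thick, 72 mm from the pin; 35 g. It swings freely and falls to the side it leans to. Dark round disc: in stock; dark bar: reorder.
- stack_1_top (a point): Centre of the top of a stack of white 96-well plates (128 x 86 mm; four plates, 62 mm high) lying loose in one of the bins (which one changes). A full bin holds four plates, their top then 71 mm above the bench, just under the rim; bins with fewer are not full.
- stack_2_top (a point): Centre of the top of a stack of white 96-well plates (128 x 86 mm; four plates, 62 mm high) lying loose in one of the bins (which one changes). A full bin holds four plates, their top then 71 mm above the bench, just under the rim; bins with fewer are not full.
- stack_3_top (a point): Centre of the top of a stack of white 96-well plates (128 x 86 mm; one plate, 15.5 mm high) lying loose in one of the bins (which one changes). A full bin holds four plates, their top then 71 mm above the bench, just under the rim; bins with fewer are not full.
- stack_4_top (a point): Centre of the top of a stack of white 96-well plates (128 x 86 mm; two plates, 31 mm high) lying loose in one of the bins (which one changes). A full bin holds four plates, their top then 71 mm above the bench, just under the rim; bins with fewer are not full.
- vial: Small amber bottle, 27 mm diameter, 50 mm high, loose, standing on the board between the two middle tags. Origin at the centre of its foot.
- jar: Small white screw-top jar, 27 mm diameter, 42 mm high, loose, standing on the board between the tags at y = +56 and +168 mm. Origin at the centre of its foot.
- marker: Marker pen lying loose on the bench in front of the tags, 136 mm long, 16 mm thick. Origin under its middle, x along it.
- tip_box: Closed box of pipette tips, 122 x 84 x 72 mm, loose, beside the station. Origin under its centre.
- tube_rack: White rack of microtubes, 104 x 66 x 45 mm, loose, beside the station. Origin under its centre.
- timer: White bench timer, 62 x 72 x 19 mm, loose. Origin under its centre.
- pipette: Pipette lying loose on the bench beside the station, 232 mm long, about 26 mm thick. Origin under its middle, x along it.
Mind the look-alikes: they are no part of the job. Leave any purple look-alike of the part that bears stack_1_top alone.

How it is judged:
By the outcome, as a careful person would: the job done as asked, in the order asked, and still so for the second after the job is handed in, with the robot touching nothing.
It also fails if it takes over 43 s, if anything falls off the work surface, if the arm or the gripper's body presses on something with over 40 N, if the wrist force passes 120 N, or if a joint passes its speed limit or range.

## Working session

There is one attempt and no reset: what is moved stays moved. The work goes in short steps, Python scripts to look and compute and a shell command to move; the robot and the scene stay as the last step left them, time stands still between calls to the robot, and variables do not carry over. Pictures are saved under pics/ and viewed, about 8 in all and at most 12, crops included, and the job is handed in when it is done.

```bash
mkdir -p pics; ls
python3 - <<'E'
from workcell import *
import cv2,numpy as np
a=grab_frame("top");b=grab_frame("side")
cv2.imwrite("pics/top.png",cv2.resize(a[:,:,::-1],(800,600),interpolation=2))
cv2.imwrite("pics/side.png",cv2.resize(b[:,:,::-1],(800,600),interpolation=2))
for c in("top","side"):
  for q in("holder_a","stack_1_top","station","vial","jar","marker"):
    print(c,q,[(np.round(d["location"]).tolist(),round(d["confidence"],2)) for d in tip_of(q,c)][:8])
s=state();print(s["time_s"],s["ee_pos"],s["ee_rot"],s["force"])
E
```

```text
pics
top holder_a [([215.0, 194.0], 0.79), ([286.0, 207.0], 0.79), ([186.0, 192.0], 0.71), ([250.0, 203.0], 0.7)]
top stack_1_top [([411.0, 276.0], 0.65), ([297.0, 146.0], 0.6)]
top station [([235.0, 196.0], 0.69)]
top vial [([136.0, 207.0], 0.38), ([235.0, 188.0], 0.37), ([184.0, 193.0], 0.17)]
top jar [([234.0, 198.0], 0.53), ([201.0, 186.0], 0.49)]
top marker [([204.0, 227.0], 0.71)]
side holder_a [([226.0, 164.0], 0.76), ([274.0, 224.0], 0.65), ([239.0, 181.0], 0.63), ([252.0, 207.0], 0.62)]
side stack_1_top [([300.0, 335.0], 0.75), ([316.0, 188.0], 0.72)]
side station [([245.0, 197.0], 0.57), ([272.0, 225.0], 0.29)]
side vial [([250.0, 188.0], 0.6), ([274.0, 226.0], 0.34), ([242.0, 194.0], 0.21)]
side jar [([233.0, 173.0], 0.52)]
side marker [([208.0, 191.0], 0.65)]
0.7 [227.00472119 528.31054655 236.00484268] [1.79990436e+02 4.79422165e-04 1.56747219e+02] [ 0.05824098 -0.91070287  1.39373287]
```

View pics/top.png

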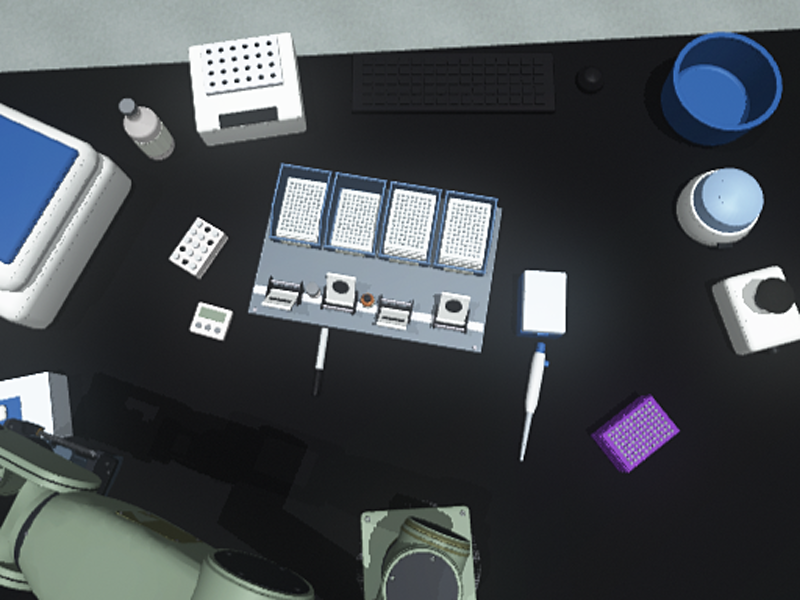

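View pics/side.png

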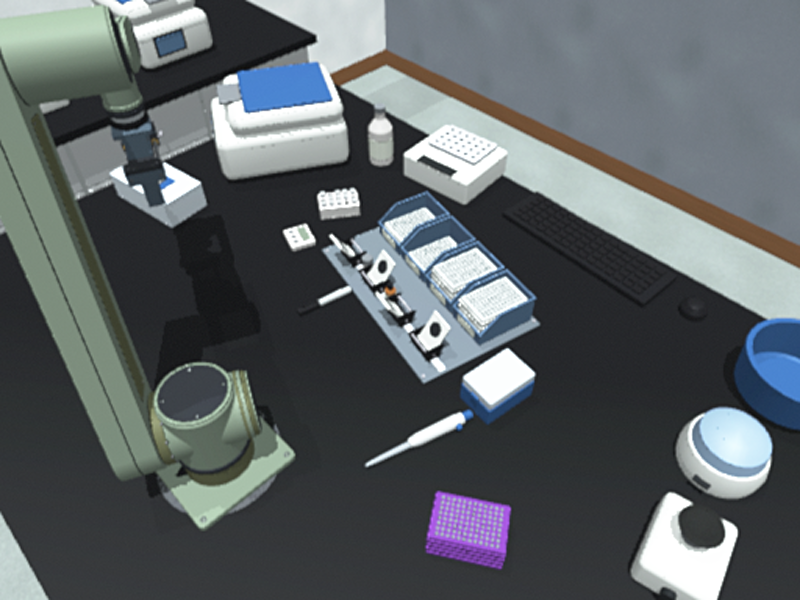

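Left to right in the top picture (800 px wide), the tags read bar (282,293), disc (340,290), bar (394,312) and disc (452,308). The two right-hand bins look fullest. Next I fit the station pose and enlarge the bins.

```bash
cat > h.py <<'E'
from workcell import *
import cv2,numpy as np
from scipy.optimize import least_squares
from scipy.spatial.transform import Rotation as R
def proj(c,P):
    k=calibration(c);p,_=cv2.projectPoints(np.array(P,float).reshape(-1,3),np.array(k["rvec"],float),np.array(k["tvec"],float),np.array(k["mtx"],float),None)
    return p.reshape(-1,2)
def st(p,L):
    L=np.array(L,float).reshape(-1,3);c,s=np.cos(p[2]),np.sin(p[2])
    return np.c_[p[0]+c*L[:,0]-s*L[:,1],p[1]+s*L[:,0]+c*L[:,1],L[:,2]]
E
python3 - <<'E'
from h import *
T=np.array([(186,192),(215,194),(250,203),(286,207)]);S=np.array([(226,164),(239,181),(252,207),(274,224)])
L=[(0,y,6) for y in(168,56,-56,-168)]
f=lambda p:np.r_[(proj("top",st(p,L))-T).ravel(),(proj("side",st(p,L))-S).ravel()]
r=min((least_squares(f,[550,50,a],loss="soft_l1",x_scale=[100,100,1]) for a in(-.5,0,.5)),key=lambda r:r.cost)
print(r.x,r.cost,f(r.x).round(1))
a=grab_frame("top");b=grab_frame("side")
# check overlay: bin rim corners & base corners
p=r.x
C=[(105,y+d,40) for y in(168,56,-56,-168) for d in(-51,51)]+[(247,y+d,78) for y in(168,56,-56,-168) for d in(-51,51)]+[(0,y,22) for y in(168,56,-56,-168)]
u,v=proj("top",st(p,C)),proj("side",st(p,C))
A=cv2.resize(a[95:235,150:330],None,fx=4.4,fy=4.4,interpolation=2)[:,:,::-1].copy()
B=cv2.resize(b[110:250,190:370],None,fx=4.4,fy=4.4,interpolation=2)[:,:,::-1].copy()
for q in u: cv2.circle(A,tuple(int(x) for x in (q-[150,95])*4.4),3,(0,0,255),1)
for q in v: cv2.circle(B,tuple(int(x) for x in (q-[190,110])*4.4),3,(0,0,255),1)
cv2.imwrite("pics/c1.png",cv2.resize(np.vstack([A,B]),None,fx=.95,fy=.95)[:1200]) if 0 else (cv2.imwrite("pics/cA.png",A[:600]),cv2.imwrite("pics/cB.png",B[:600]))
E
```

```text
[ 4.92241242e+02  7.17666575e+01 -2.37970644e-01] 18.695839291992083 [-3.8 -2.8  1.7  1.3  1.5 -1.5  0.6  0.7 -1.4  0.2 -0.4  1.   1.9 -5.6
 -3.3 -1.3]
```

View pics/cA.png

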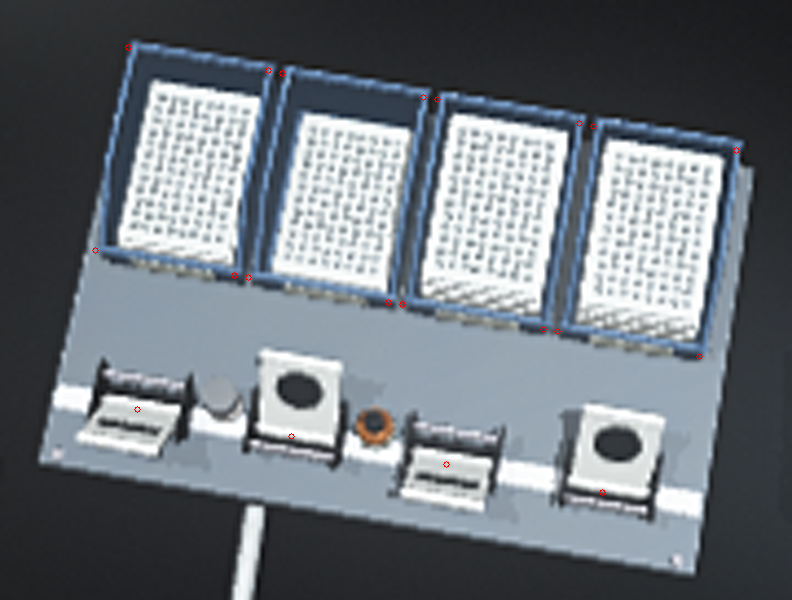

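View pics/cB.png

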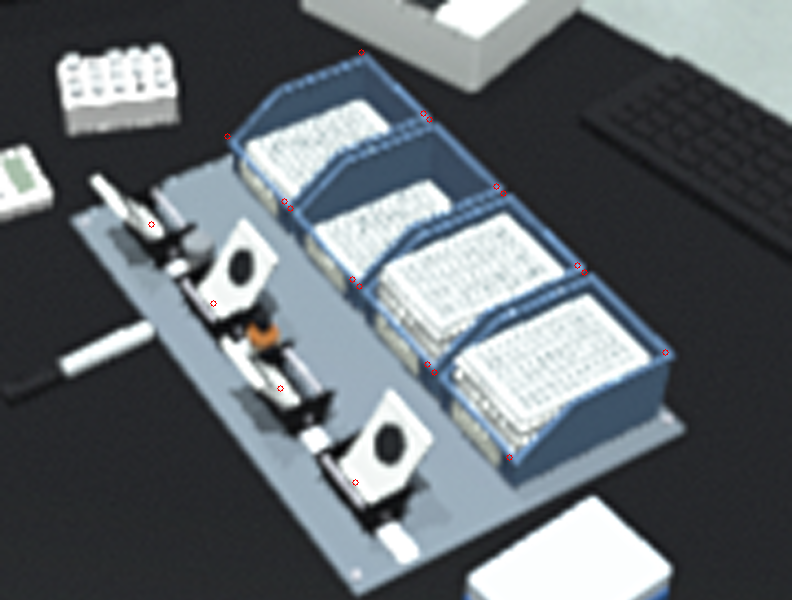

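The two right-hand bins (y = -56 and -168) are full, with plates up to the rim. The left two are not: (205,170) and (350,205) in the crop sit low. So the tag at +56 (disc) must go forward and the tag at -56 (bar) must go back. I refine the pose from the bin corners seen in the crops.

Run:
```python
from h import *
T=np.array([(133,42),(743,143),(706,350),(100,250)])/4.4+[150,95]
S=np.array([(365,55),(674,355),(510,462),(232,140)])/4.4+[190,110]
L=[(247,219,78),(247,-219,78),(105,-219,40),(105,219,40)]
f=lambda p:np.r_[(proj("top",st(p,L))-T).ravel(),(proj("side",st(p,L))-S).ravel()]
r=least_squares(f,[492,72,-.238],x_scale=[100,100,1]);p=r.x
print(p,np.degrees(p[2]),f(p).round(1))
print(st(p,[(0,y,22) for y in(168,56,-56,-168)]).round(1))
for c in ("top","side"):
  for q,t in(("vial",(0,0,6)),("jar",(0,112,6))): print(c,q,proj(c,st(p,[t])))
s=state();print(s["qpos"],R.from_euler("xyz",s["ee_rot"],degrees=True).as_matrix().round(3))
```

```text
[ 4.94283625e+02  6.72326873e+01 -2.35197190e-01] -13.475806329434421 [ 0.2  0.6 -0.2  0.8 -0.1  0.5  0.2 -0.3  0.2 -0.3 -0.5 -0.4  1.5 -0.8
 -0.1 -0.5]
[[533.4 230.6  22. ]
 [507.3 121.7  22. ]
 [481.2  12.8  22. ]
 [455.1 -96.1  22. ]]
top vial [[235.4979029  197.68363527]]
top jar [[200.80322192 191.61655602]]
side vial [[247.3597599  191.81669422]]
side jar [[232.60127965 173.22809095]]
[ 6.56051843e+01  1.83109755e+01  8.96401263e+01 -1.31535288e-03
  7.20447663e+01 -1.14925648e+00] [[-0.919  0.395  0.   ]
 [ 0.395  0.919  0.   ]
 [-0.     0.    -1.   ]]
```

```bash
cat >> h.py <<'E'
P=np.array([494.28,67.23,-.2352])
def rows(*tg):  # station-local tcp targets, tool down, tool y along the row
    s=state();Rm=R.from_euler("xyz",s["ee_rot"],degrees=True);yaw=P[2]
    G=R.from_matrix(np.c_[[-np.cos(yaw),-np.sin(yaw),0],[-np.sin(yaw),np.cos(yaw),0],[0,0,-1]])
    w=(Rm.inv()*G).as_rotvec()/(np.pi/2)
    print(s["time_s"],s["ee_pos"].round(1) if hasattr(s["ee_pos"],"round") else s["ee_pos"],s["gripper_width"],"turn",w.round(4))
    for t in tg: print(t,(Rm.inv().apply(st(P,[t])[0]-np.array(s["ee_pos"]))/500).round(4))
E
python3 -c "
from h import *
rows((78,56,150),(78,56,84))"
```

```text
0.8 [227.  528.3 236. ] 91.11160990080816 turn [ 0.      0.     -0.1085]
(78, 56, 150) [-0.9899 -0.4995  0.1719]
(78, 56, 84) [-0.9899 -0.4995  0.3039]
```

```bash
r="-0.99 -0.5 0.172 0 0 -0.1085"; python3 -m jog '-0.25 -0.125 0.04 0 0 -0.03; -0.5 -0.25 0.08 0 0 -0.06; -0.75 -0.375 0.13 0 0 -0.09; -0.99 -0.5 0.172 0 0 -0.1085; -0.99 -0.5 0.172 0 0 -0.1085; -0.99 -0.5 0.172 0 0 -0.1085; -0.99 -0.5 0.172 0 0 -0.1085; -0.99 -0.5 0.172 0 0 -0.1085; -0.99 -0.5 0.172 0 0 -0.1085; -0.99 -0.5 0.172 0 0 -0.1085; -0.99 -0.5 0.172 0 0 -0.1085; -0.99 -0.5 0.172 0 0 -0.1085; -0.99 -0.5 0.172 0 0 -0.1085; -0.99 -0.5 0.172 0 0 -0.1085; -0.99 -0.5 0.172 0 0 -0.1085; -0.99 -0.5 0.172 0 0 -0.1085; -0.99 -0.5 0.172 0 0 -0.1085; -0.99 -0.5 0.172 0 0 -0.1085; -0.99 -0.5 0.172 0 0 -0.1085; -0.99 -0.5 0.172 0 0 -0.1085' -1 20
python3 - <<'E'
from h import *
rows((78,56,150),(78,56,84),(0,56,84))
a=grab_frame("wrist");b=grab_frame("side")[90:282,170:426]
cv2.imwrite("pics/w1.png",np.hstack([cv2.resize(a,(400,300)),cv2.resize(b,(400,300))])[:,:,::-1])
E
```

```text
time_s: 2.47
ee_pos: [582.6, 104.3, 150.4]
ee_rot: [180.0, 0.0, 166.6]
force: [-0.0, 1.3, -0.0]
gripper_width: 0.8
2.4667 [582.6 104.3 150.4] 0.8267745701117839 turn [0.0003 0.0003 0.001 ]
(78, 56, 150) [-0.0015 -0.0013  0.0008]
(78, 56, 84) [-0.0014 -0.0013  0.1328]
(0, 56, 84) [ 0.1546 -0.0011  0.1328]
```

View pics/w1.png

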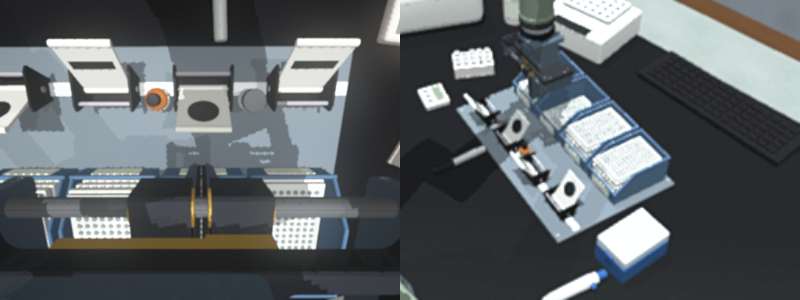

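The closed fingertip is centred on the +56 tag (wrist 203,100) and sits behind it on the bin side. Now down, then a slow push forward.

```bash
python3 -m jog '0 0 0.04 0 0 0; 0 0 0.08 0 0 0; 0 0 0.11 0 0 0; 0 0 0.132 0 0 0; 0 0 0.132 0 0 0; 0.02 0 0.132 0 0 0; 0.035 0 0.132 0 0 0; 0.043 0 0.132 0 0 0; 0.051 0 0.132 0 0 0; 0.059 0 0.132 0 0 0; 0.067 0 0.132 0 0 0; 0.075 0 0.132 0 0 0; 0.083 0 0.132 0 0 0; 0.091 0 0.132 0 0 0; 0.099 0 0.132 0 0 0; 0.107 0 0.132 0 0 0; 0.115 0 0.132 0 0 0'
python3 -m jog '0.006 0 0 0 0 0; 0.012 0 0 0 0 0; 0.018 0 0 0 0 0; 0.024 0 0 0 0 0; 0.03 0 0 0 0 0; 0.034 0 0 0 0 0;0.034 0 0 0 0 0; 0.034 0 0 0 0 0'
python3 - <<'E'
from h import *
rows((5,56,150),(-80,-56,150))
a=grab_frame("wrist");b=grab_frame("side")[90:282,170:426]
cv2.imwrite("pics/w2.png",np.hstack([cv2.resize(a,(400,300)),cv2.resize(b,(400,300))])[:,:,::-1])
E
```

```text
time_s: 3.98
ee_pos: [526.5, 117.4, 84.2]
ee_rot: [180.0, 0.0, 166.6]
force: [-0.1, -0.4, -0.3]
gripper_width: 0.9
time_s: 4.65
ee_pos: [509.9, 121.4, 84.2]
ee_rot: [180.0, 0.0, 166.6]
force: [0.8, 1.2, 0.5]
gripper_width: 0.6
4.65 [509.9 121.4  84.2] 0.5911218490545198 turn [0.0002 0.0002 0.0007]
(5, 56, 150) [-0.0049 -0.0006 -0.1315]
(-80, -56, 150) [ 0.1654 -0.2244 -0.1317]
```

View pics/w2.png

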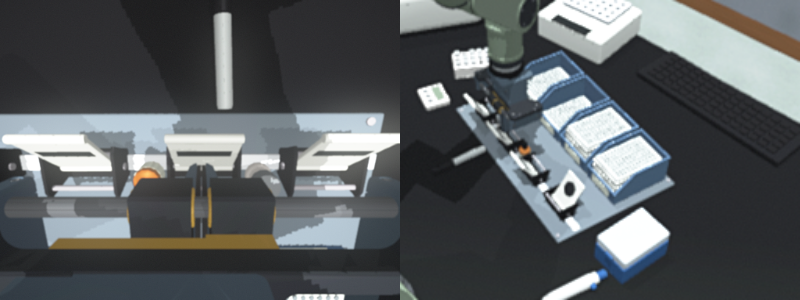

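The +56 tag now leans forward like its neighbours (wrist 203,150). I back off, rise, and cross to the front of the -56 tag.

```bash
python3 -m jog '-0.015 0 0 0 0 0; -0.03 0 -0.03 0 0 0; -0.03 0 -0.08 0 0 0; -0.03 0 -0.132 0 0 0; -0.03 0 -0.132 0 0 0; 0.04 -0.06 -0.132 0 0 0; 0.1 -0.14 -0.132 0 0 0; 0.14 -0.2 -0.132 0 0 0; 0.165 -0.2245 -0.132 0 0 0; 0.165 -0.2245 -0.132 0 0 0; 0.165 -0.2245 -0.132 0 0 0'
python3 - <<'E'
from h import *
rows((-80,-56,84),(0,-56,84))
a=grab_frame("wrist");b=grab_frame("side")[90:282,170:426]
cv2.imwrite("pics/w3.png",np.hstack([cv2.resize(a,(400,300)),cv2.resize(b,(400,300))])[:,:,::-1])
E
```

```text
time_s: 5.67
ee_pos: [403.7, 30.7, 150.4]
ee_rot: [180.0, 0.1, 166.5]
force: [0.1, 0.3, -0.2]
gripper_width: 0.6
5.6667 [403.7  30.7 150.4] 0.5751171183738499 turn [ 0.0005  0.001  -0.0005]
(-80, -56, 84) [0.0011 0.0011 0.1327]
(0, -56, 84) [-0.1589  0.0012  0.133 ]
```

View pics/w3.png

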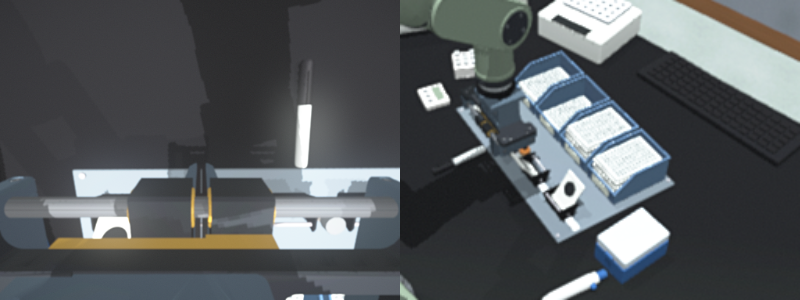

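The fingertip (wrist 203,175) is in front of the board edge and in line with the -56 tag. Now down and a slow push towards the bin.

```bash
python3 -m jog '0 0 0.04 0 0 0; 0 0 0.08 0 0 0; 0 0 0.11 0 0 0; 0 0 0.132 0 0 0; 0 0 0.132 0 0 0; -0.02 0 0.132 0 0 0; -0.035 0 0.132 0 0 0; -0.043 0 0.132 0 0 0; -0.051 0 0.132 0 0 0; -0.059 0 0.132 0 0 0; -0.067 0 0.132 0 0 0; -0.075 0 0.132 0 0 0; -0.083 0 0.132 0 0 0; -0.091 0 0.132 0 0 0; -0.099 0 0.132 0 0 0; -0.107 0 0.132 0 0 0; -0.115 0 0.132 0 0 0'
python3 -m jog '-0.006 0 0 0 0 0; -0.012 0 0 0 0 0; -0.018 0 0 0 0 0; -0.024 0 0 0 0 0; -0.03 0 0 0 0 0; -0.036 0 0 0 0 0;-0.038 0 0 0 0 0; -0.038 0 0 0 0 0; -0.038 0 0 0 0 0'
python3 -m jog '0.02 0 0 0 0 0; 0.04 0 -0.03 0 0 0; 0.04 0 -0.1 0 0 0; 0.04 0 -0.16 0 0 0; 0.15 0 -0.2 0 0 0; 0.25 0 -0.25 0 0 0; 0.25 0 -0.25 0 0 0; 0.25 0 -0.25 0 0 0; 0.25 0 -0.25 0 0 0; 0.25 0 -0.25 0 0 0'
python3 - <<'E'
from h import *
a=grab_frame("top")[85:245,140:353];b=grab_frame("side")[90:282,170:426]
cv2.imwrite("pics/w4.png",np.hstack([cv2.resize(a,(400,300)),cv2.resize(b,(400,300))])[:,:,::-1])
E
```

```text
time_s: 7.18
ee_pos: [461.8, 18.1, 84.6]
ee_rot: [179.9, 0.1, 166.6]
force: [0.1, -0.4, 0.3]
gripper_width: 0.8
time_s: 7.93
ee_pos: [480.2, 13.7, 84.6]
ee_rot: [179.9, 0.1, 166.6]
force: [-0.5, -0.1, 0.0]
gripper_width: 0.7
time_s: 8.77
ee_pos: [358.3, 42.7, 209.3]
ee_rot: [179.9, 0.2, 166.6]
force: [-0.2, -0.4, 0.1]
gripper_width: 0.4
```

View pics/w4.png

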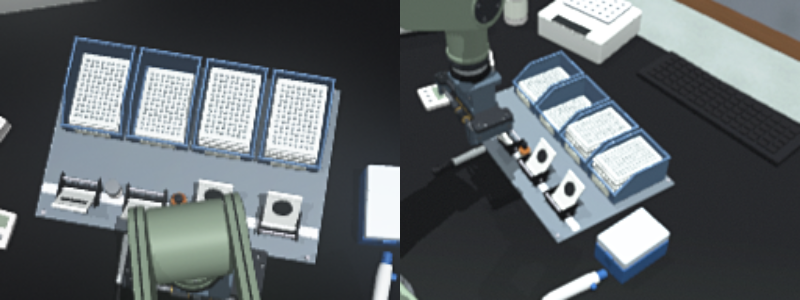

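From the left, the tags now show bar (75,200), forward-leaning (145,207), disc (213,190) and disc (282,207). The vial (180,200) and jar (112,186) are still standing, and the arm is clear. Handing in.

```bash
python3 -c "
from workcell import *
job_done()"
```

```text
the job is handed in; nothing more can be done
```

The tags are set and the job is handed in, at about 9 s of the 43 s allowed. The two right-hand bins (y = -56 and -168 mm) are full and show the disc. The two left-hand bins (y = +56 and +168 mm) are not full and show the bar.

- **What I moved:** I pushed only the two wrong tags, with the closed fingertips. The one at y = +56 mm went from disc to bar, and the one at y = -56 mm from bar to disc. The wrist force readings at the ends of the moves stayed around 1.5 N or less.
- **Last checks:** The final top and side pictures show the tags as bar, bar, disc, disc from the left. The plates, vial and jar looked unmoved, and the arm was clear of everything.
- **Less certain:** The arm partly hid the y = +56 mm tag in the last pictures. The close wrist view just after the push showed it leaning forward like its neighbours. No check disagreed at the end; the first fit of the station's position was up to about 6 pixels off, so I refitted it to about 1 pixel from the bin corners before moving.

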